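Open the dye booth window to its working mark

TASK

Get the leather-dyeing booth ready for work: first press the green fan button all the way down, then push the booth's sliding window up with your fingertips from beneath its yellow lip until the lip is level with the red height marks on the side rails, and leave it standing there. Only push from below: do not pinch the lip or touch the black strip on top of it (so do not push past the marks), and leave the red marks, the bottle, the jar and the tool cup where they are.

Things in the scene. Friction and masses are not known exactly. Their poses are not given: they have to be found in the camera images.
- booth: Clear-walled dye booth, fixed: 360 mm wide (y), 290 deep, 340 high; rails (at y = +/-165 mm, 30 wide) rise to 460. Origin on the bench, mid-front of its 85 mm high plinth, whose upright front is at x = 0; x into the booth, y left, z up. The window plane leans back 40 degrees from vertical, from x = -6, z = 90 mm along (sin 40, 0, cos 40) in this frame.
- sash (a joint): Height of the sliding window in m along its 40 degree slope: 0 = fully closed (lower face of the yellow lip at the foot of the slope), grows upward to at most 0.20. Counterweighted: it stays where it is left and takes about 2 to 4 N along the slope to push up; it does not coast.
- lip_edge (a point): Middle of the lower outer edge of the yellow lip, riding with the window. The lip is a bar along the window's bottom edge, 270 mm wide (y), 12 mm thick along the slope, standing 38 mm out square to the window, so it rises toward the robot. Its z = up the slope, x = into the booth square to the window, y = left along the lip.
- lip_strip (a point): Middle of the top face of the black rubber strip on the yellow lip, not to be touched: 4 mm thick, 26 mm wide, 270 mm long, from the window to 12 mm short of the lip's free edge; its top is 16 mm up the slope from the lip's lower face. Axes as lip_edge.
- height_mark (a joint): Height of the pair of red marks in m along the same slope and from the same zero as joint sash: when sash equals height_mark, the lip's lower face is level with the marks' lower faces. Clamped; not to be moved.
- mark_edge (a point): Red mark on the left rail (its twin is on the right rail at the same height): red plate 56 mm x 38 mm, 12 mm thick along the slope like the lip, standing out as far as the lip. This point is on its lower face at the outer edge, 150 mm left of the booth's middle. Axes as lip_edge: z up the slope.
- fan_box: Grey fan switch box, 90 mm (x) x 75 mm (y) x 50 mm high, fixed on the bench to the left or right of the booth front, with a black collar 6 mm high, 52 mm across, round the button. Origin at the centre of its underside.
- fan_button (a joint): Travel of the green fan button, pressed straight down, in m: 0 = up, 0.008 = fully down. About 4 to 5 N moves it; it stays down once pressed.
- button_top (a point): Centre of the top face of the green button, 38 mm across, at first 72 mm above the bench, 64 mm when pressed; moves with the button.
- dye_bottle: Loose amber dye bottle with white cap, 52 mm across, 110 mm high, upright in front of the booth; origin at the centre of its underside. Bystander.
- paint_jar: Loose blue jar with black lid, 60 mm across, 70 mm high, upright in front of the booth; origin at the centre of its underside. Bystander.
- tool_cup: Loose brown leather-covered cup, 72 mm across, 100 mm high, with stubby tools standing in it to 131 mm, on the other side of the booth from the fan box; origin at the centre of its underside. Bystander.
Mind the look-alikes: they are no part of the job. What is shaped like the fan_box but blue or purple is not meant.

How it is judged:
By the outcome, as a careful person would: the job done as asked, in the order asked, and still so for the second after the job is handed in, with the robot touching nothing.
It also fails if it takes over 61 s, if anything falls off the work surface, if the arm or the gripper's body presses on something with over 40 N, if the wrist force passes 120 N, or if a joint passes its speed limit or range.

ROBOT

A 7-joint arm with a two-finger parallel gripper is mounted at the origin on the work surface. World frame = base frame: x ahead of the robot, y to its left, z up, the work surface at z = 0. Lengths are in m, angles in rad, forces in N, time in s.
With the tool pointing down it reaches from about 0.35 to 0.9 m from the base axis. Payload 19.9 kg.
Tool frame: the origin (TCP) lies at the very end of the fingers, on their centre line; the grasp point (between the pads) lies 19 mm behind it (env.grip_depth is the distance from the TCP to the grasp point, in m); z points along the fingers, y is the line along which they close (so a half turn about z gives the same grasp; the last joint's range is limited). The gripper opens to 94 mm and grips with 3 to 60 N. Pads are 16 mm wide; open, the fingers measure 119 mm over their backs; the gripper's body (75 mm by 177 mm) begins 78 mm behind the grasp point.
Start: joints at [1.292, 0.417, -0.01, 1.614, 0.005, 1.111, -0.053], TCP at [0.147, -0.608, 0.205] pointing down, gripper open.
Joint ranges: [-2.81, 2.81], [-0.39, 2.02], [-1.27, 1.25], [0.06, 2.57], [-1.19, 4.33], [0.19, 2], [-2.82, 2.82]. Speed limits (rad/s): [1.89, 1.89, 2.39, 2.39, 3.01, 3.01, 3.01].

INTERFACE

Orientations are given as a unit quaternion [x, y, z, w].
In Python, from station import env, eyes gives the robot as it stands. The module is installed in compiled form; this text tells all that it offers.
- The arm moves only by the tool apply_moves, never from a script. Its argument "moves" is a list of rows, each a list of 3 entries, a list of its own where there are three numbers: the shift along the world's x, y, z in m, then the turn about the world's z in rad, then the closure, from 0 (fully open) to 1 (shut). A call has 1 to 12 rows; each row is the pose to reach, as a shift and turn from the pose commanded when the call began; what a row does not reach only later rows make up. A row lasts 1/12 s, in which the tool goes at most 41.7 mm and 7.16 degrees, less where a joint would pass 70% of its speed; a pose out of reach is approached as far as the arm can. A call with a gripper value outside its range is refused whole. The fingers move at their own pace and stop on an object; "newtons" is the grip in N (left out, the last holds). Time passes only in rows, so rows that repeat a pose let the fingers close. It gives the time, the measured TCP pose, the force, the opening and the grip force at its end, in the units of the state.
- env.get_state(): the state, without advancing time (a new reading comes with each control period).
- eyes.grab_frame(name): name is "scene" or "top" or "wrist"; returns the picture (400x640x3 uint8, red, green, blue); there is no depth.
- eyes.camera_info(name): a dict with "fx", "fy", "cx", "cy" (pixels), "dist" ([k1, k2, p1, p2, k3] as OpenCV has them; the pictures are not rectified), "R" (3x3) and "t" (3): a world point X has camera coordinates R X + t; the wrist camera has in their place "tool_from_camera" (4x4, takes a point from camera to tool coordinates, whose origin is the TCP and whose axes are the flange's). Camera axes: x right, y down, z forward; pixel columns grow to the right and rows downward; lengths in m; the calibration is good to about 2 mm. A picture is of the moment at which its call begins: read the wrist's pose just before it. camera_info takes no time and is no camera call.
- env.sign_off(): hands the job in; it is judged then, once.
The state is a dict: "t": time; "qpos": joint angles; "joint_vel": joint speeds; "effort": joint torques, N m; "eef_pos": TCP position; "orientation": TCP orientation; "force": force on the tool from outside, world axes, zero at the start; "moment": the same for the moment, N m; "opening": finger opening in m; "grasp_force": force on a finger pad.
Only numpy, scipy, OpenCV 4.12 (cv2) and the standard library are available. Lean on these libraries where they do the work, as an engineer would, in place of code of your own. Each camera call takes 0.05 s, during which the arm holds its last target. There are 200 camera calls.

## Working session

There is one attempt and no reset: what is moved stays moved. The work goes in short steps, Python scripts to look and compute and a tool call to move; the robot and the scene stay as the last step left them, time stands still between calls to the robot, and variables do not carry over. Pictures are saved under pics/ and viewed, at most 14 in all, crops included, and the job is handed in when it is done.

Besides the shell and the picture viewer there is one more tool, called after "Request:" by a JSON object that holds its "api" and its "payload", one argument or row to a line. apply_moves: Moves the arm, as the interface text tells. Its arguments: {"type":"object","properties":{"moves":{"type":"array","items":{"type":"array"}},"newtons":{"type":"number"}},"required":["moves"]}

```bash
mkdir -p pics; cat > h.py <<'E'
from station import env, eyes
import numpy as np, cv2
def K(i): return np.array([[i['fx'],0,i['cx']],[0,i['fy'],i['cy']],[0,0,1.]]), np.array(i['dist'],float)
def ray(name,px):
    i=eyes.camera_info(name);k,d=K(i)
    u=cv2.undistortPoints(np.array([[px]],float),k,d)[0,0]
    if name=='wrist':
        from scipy.spatial.transform import Rotation as Ro
        s=env.get_state();T=np.array(i['tool_from_camera']);R=Ro.from_quat(s['orientation']).as_matrix()
        return R@T[:3,3]+np.array(s['eef_pos']), R@T[:3,:3]@np.array([*u,1])
    R=np.array(i['R']);t=np.array(i['t'])
    return -R.T@t, R.T@np.array([*u,1])
def onz(name,px,z):
    o,d=ray(name,px);return o+d*(z-o[2])/d[2]
def proj(name,X):
    i=eyes.camera_info(name);k,d=K(i)
    return cv2.projectPoints(np.array(X,float).reshape(-1,1,3),cv2.Rodrigues(np.array(i['R']))[0],np.array(i['t'],float),k,d)[0][:,0]
def tri(rays):
    A=0;b=0
    for o,d in rays:
        d=d/np.linalg.norm(d);P=np.eye(3)-np.outer(d,d);A=A+P;b=b+P@o
    X=np.linalg.solve(A,b);return X,[np.linalg.norm((np.eye(3)-np.outer(d,d)/(d@d))@(X-o)) for o,d in rays]
def save(name,f):
    im=eyes.grab_frame(name);cv2.imwrite('pics/'+f,im[:,:,::-1]);return im
E
python3 - <<'E'
from h import *
print(env.get_state())
a=save('scene','s0.png');b=save('top','t0.png')
E
```

```text
{'t': 0.0, 'qpos': array([ 1.29251715,  0.41799235, -0.01029796,  1.61414139,  0.00467291,
        1.1106932 , -0.05298343]), 'joint_vel': array([-0.00034719, -0.00054229, -0.00068911, -0.00108618,  0.00036461,
       -0.00062227,  0.00146499]), 'effort': array([ 2.27424239e-04, -8.51241374e+01,  6.39079772e-01, -4.25980532e+01,
       -4.88782092e-02,  1.86530768e-02,  1.10043413e-04]), 'eef_pos': array([ 0.1465161 , -0.60721108,  0.20482762]), 'orientation': array([ 9.92999478e-01,  1.18117186e-01, -1.05311550e-04, -5.95901022e-04]), 'force': array([-0.62800536, -0.49028844,  0.77928975]), 'moment': array([ 0.03090148, -0.01671295, -0.03134275]), 'grasp_force': 0.0, 'opening': 0.09415142676558487}
```

View pics/s0.png

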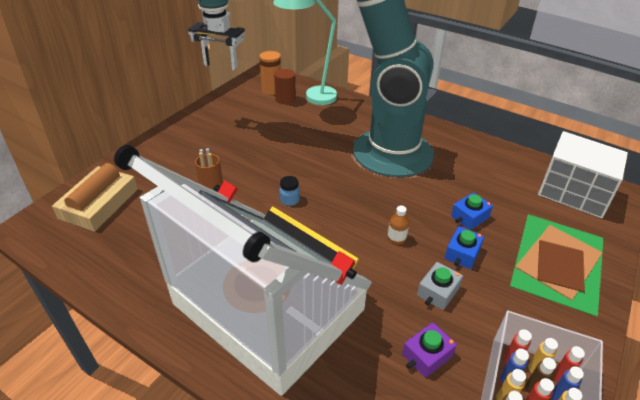

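View pics/t0.png

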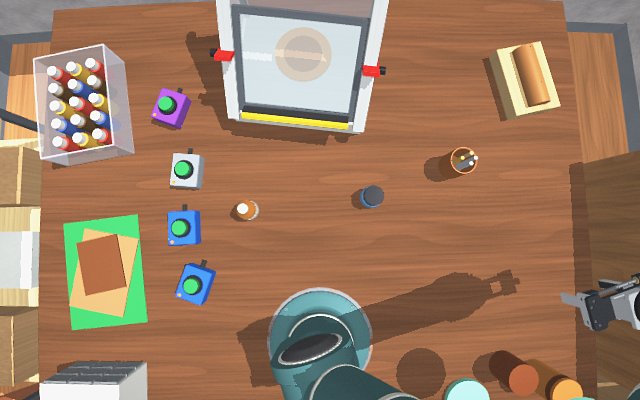

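The scene view shows the booth from behind. The top view shows four green-button boxes: purple (171,107), grey (187,170), blue (184,228) and blue (196,284). The grey one matches the description, and it is at about (440,283) in the scene view. The yellow lip runs (238,112)–(353,127) in the top view, and the red marks are at (222,56) and (373,71).

```bash
cat > m.py <<'E'
from h import *
def blobs(im,lo,hi,mn=15):
    hsv=cv2.cvtColor(im,cv2.COLOR_RGB2HSV);m=cv2.inRange(hsv,lo,hi)
    n,l,st,c=cv2.connectedComponentsWithStats(m)
    return [(c[i],st[i],l==i) for i in range(1,n) if st[i][4]>=mn]
E
python3 - <<'E'
from m import *
np.set_printoptions(precision=4,suppress=True)
T=cv2.imread('pics/t0.png')[:,:,::-1].copy();S=cv2.imread('pics/s0.png')[:,:,::-1].copy()
cv2.imwrite('pics/c0.png',np.hstack([cv2.resize(T[80:320,130:270][:,:,::-1],None,fx=2.5,fy=2.5),cv2.resize(S[180:380,390:500][:,:,::-1],(330,600))]))
for n,im in(('top',T),('scene',S)):
  for nm,lo,hi in(('green',(60,150,60),(80,255,255)),('red',(0,200,150),(5,255,255)),('yel',(25,180,150),(33,255,255))):
    for c,s,m in blobs(im,lo,hi):
      if s[4]>3000: continue
      ys,xs=np.nonzero(m);bx=cv2.boxPoints(cv2.minAreaRect(np.c_[xs,ys].astype(np.float32)))
      print(n,nm,c,s,bx.round(1).tolist() if nm!='green' else '')
for n in('top','scene'): print(n,ray(n,(320,200)))
print('button', onz('top',(183,170),.072), onz('scene',(443,275),.072))
print('bottle',onz('top',(242,209),.11),'jar',onz('top',(373,196),.07),'cup',onz('top',(463,159),.1))
E
```

```text
top green [165.6049 103.7654] [159  97  15  14 162] 
top green [181.9059 168.4765] [175 162  15  14 170] 
top green [ 93.9349 236.766 ] [  64  215   75   84 1581] 
top green [178.8079 227.4576] [172 221  15  14 177] 
top green [117.3761 304.7943] [  70  241   77   88 1784] 
top green [190.6952 285.5722] [183 279  16  15 187] 
top red [224.9022  54.5543] [216  47  18  14  92] [[213.60000610351562, 57.70000076293945], [217.60000610351562, 46.5], [233.60000610351562, 52.20000076293945], [229.60000610351562, 63.400001525878906]]
top red [215.6667  57.1333] [214  54   5   7  15] [[213.39999389648438, 59.400001525878906], [214.39999389648438, 53.400001525878906], [218.0, 54.0], [217.0, 60.0]]
top red [371.0092  70.3945] [363  62  17  15 109] [[363.0, 62.0], [379.0, 62.0], [379.0, 76.0], [363.0, 76.0]]
top yel [294.1286 120.2369] [242 112 106  17 591] [[241.5, 117.5], [242.10000610351562, 111.5999984741211], [347.20001220703125, 123.0], [346.6000061035156, 128.8000030517578]]
scene green [474.3984 200.5156] [468 195  14  12 128] 
scene green [551.1963 234.2438] [517 216  86  46 927] 
scene 
[... 383 characters left out ...]
9.10000610351562, 198.10000610351562]]
scene red [342.5238 262.8278] [333 252  21  31 273] [[325.0, 273.70001220703125], [338.5, 250.8000030517578], [353.70001220703125, 259.70001220703125], [340.20001220703125, 282.70001220703125]]
scene yel [282.7308 215.2115] [272 209  20  13  52] [[271.8999938964844, 210.1999969482422], [273.5, 207.5], [292.20001220703125, 219.0], [290.6000061035156, 221.6999969482422]]
top (array([0.3143, 0.0051, 1.0228]), array([ 0.0701, -0.0153, -0.9977]))
scene (array([1.276 , 0.4955, 0.9559]), array([-0.6407, -0.3926, -0.6599]))
button [0.4699 0.3506 0.072 ] [0.486 0.357 0.072]
bottle [0.3609 0.187  0.11  ] jar [ 0.3881 -0.1494  0.07  ] cup [ 0.4763 -0.385   0.1   ]
```

View pics/c0.png

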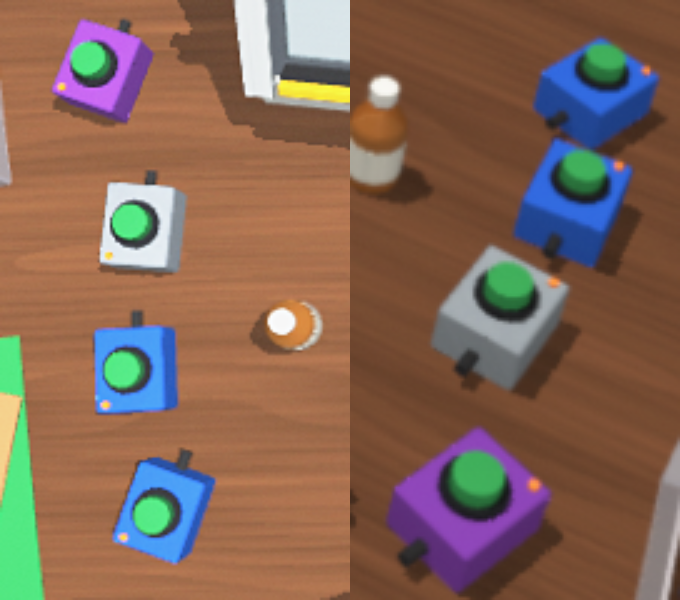

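Confirmed: the grey box's green button, at (182,168) in the top view, is the one meant.

```bash
python3 - <<'E'
from m import *
np.set_printoptions(precision=4,suppress=True)
r=lambda a,b:tri([ray('top',a),ray('scene',b)])
print('button',r((181.9,168.5),(442.4,275.4)))
L=r((222.5,55),(342.5,262.8));R=r((371,70.4),(226.8,189));print('L',L,'R',R)
print('lip L end (scene 356,262? ) ',r((240,118),(356,261)), 'lip R',r((351,126),(272,209)))
T=cv2.imread('pics/t0.png');cv2.imwrite('pics/c1.png',cv2.resize(T[30:150,200:400],None,fx=4,fy=4,interpolation=cv2.INTER_CUBIC))
E
```

```text
button (array([0.4767, 0.356 , 0.0607]), [np.float64(0.001843157764669651), np.float64(0.0018431577646695506)])
L (array([0.7073, 0.2041, 0.2333]), [np.float64(0.002150129557380051), np.float64(0.0021501295573800377)]) R (array([ 0.6612, -0.1314,  0.2354]), [np.float64(0.0011328381906188189), np.float64(0.001132838190618939)])
lip L end (scene 356,262? )  (array([0.5945, 0.184 , 0.1193]), [np.float64(0.0055754760828460575), np.float64(0.00557547608284594)]) lip R (array([ 0.5619, -0.0891,  0.1204]), [np.float64(0.003914906216456019), np.float64(0.003914906216456018)])
```

View pics/c1.png

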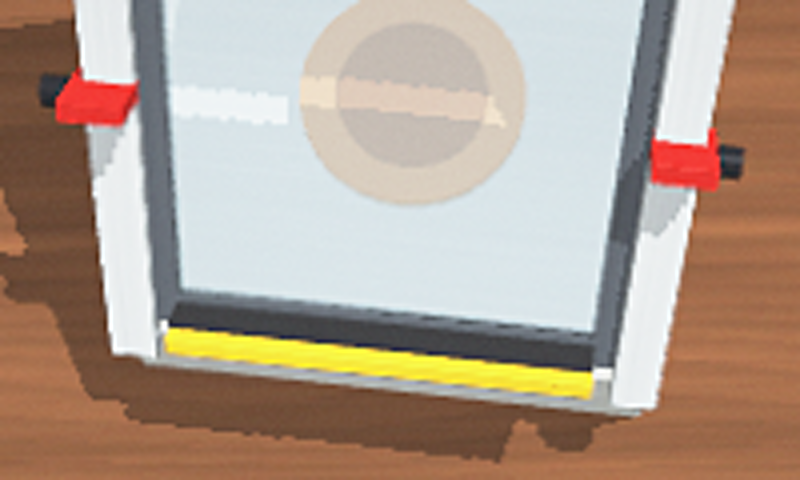

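The crop shows the closed lip near the foot (lower outer edge from about (242,118) to (348,129) in top pixels) and both red marks on the rails. Next I'll go towards the button.

Request:
{"api": "apply_moves", "payload": {
  "moves": [
    [[0.26,0.41,0.06],-0.36,1],
    [[0.26,0.41,0.06],-0.36,1],
    [[0.26,0.41,0.06],-0.36,1],
    [[0.26,0.41,0.06],-0.36,1],
    [[0.26,0.41,0.06],-0.36,1],
    [[0.26,0.41,0.06],-0.36,1],
    [[0.26,0.41,0.06],-0.36,1],
    [[0.26,0.41,0.06],-0.36,1],
    [[0.26,0.41,0.06],-0.36,1],
    [[0.26,0.41,0.06],-0.36,1],
    [[0.26,0.41,0.06],-0.36,1],
    [[0.26,0.41,0.06],-0.36,1]
  ]
}}

```text
t: 1.1
eef_pos: [0.4078, -0.1945, 0.2659]
orientation: [0.998, -0.061, 0.0, 0.0]
force: [0.4, -0.1, 0.3]
opening: 0.0173
grasp_force: 0.0
```

Request:
{"api": "apply_moves", "payload": {
  "moves": [
    [[0.06,0.49,-0.06],0,1],
    [[0.06,0.49,-0.06],0,1],
    [[0.06,0.49,-0.06],0,1],
    [[0.06,0.49,-0.06],0,1],
    [[0.06,0.49,-0.06],0,1],
    [[0.06,0.49,-0.06],0,1],
    [[0.06,0.49,-0.06],0,1],
    [[0.06,0.49,-0.06],0,1],
    [[0.06,0.49,-0.06],0,1],
    [[0.06,0.49,-0.06],0,1],
    [[0.06,0.49,-0.06],0,1],
    [[0.06,0.49,-0.06],0,1]
  ]
}}

```text
t: 2.1
eef_pos: [0.4664, 0.2946, 0.2049]
orientation: [0.998, -0.062, -0.0, -0.0]
force: [0.9, -1.5, 0.7]
opening: 0.0005
grasp_force: 0.0
```

Request:
{"api": "apply_moves", "payload": {
  "moves": [
    [[0,0,0],0,1],
    [[0,0,0],0,1],
    [[0,0,0],0,1]
  ]
}}

```text
t: 2.35
eef_pos: [0.4665, 0.2919, 0.205]
orientation: [0.998, -0.062, -0.0, 0.0]
force: [1.6, -0.7, -0.8]
opening: 0.0004
grasp_force: 0.0
```

```bash
python3 - <<'E'
from m import *
np.set_printoptions(precision=4,suppress=True)
print(env.get_state()['eef_pos'],env.get_state()['opening'])
W=save('wrist','w1.png')
for c,s,m in blobs(W,(60,150,60),(80,255,255),60): print(c,s,onz('wrist',c,.072))
E
```

```text
[0.4665 0.2919 0.205 ] 0.00040722722104904357
```

View pics/w1.png

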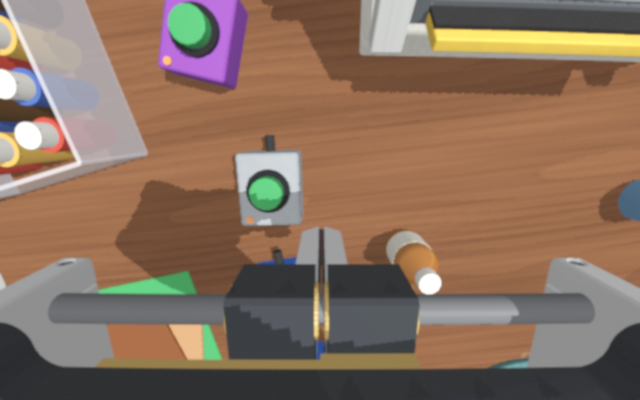

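The wrist view shows the grey box's button at (267,193), the bottle cap at (428,281) and the fingertips at (322,235).

```bash
python3 - <<'E'
from m import *
np.set_printoptions(precision=4,suppress=True)
W=cv2.imread('pics/w1.png')[:,:,::-1].copy()
for c,s,m in blobs(W,(55,120,60),(85,255,255),60): print(c,s,onz('wrist',c,.072))
print(onz('wrist',(267,193),.072),'tip cam',ray('wrist',(320,200)), 'bottle',onz('wrist',(428,281),.11))
E
```

```text
[189.5729  26.0204] [ 170    3   41   46 1419] [0.6534 0.3996 0.072 ]
[265.7887 192.8613] [248 176  36  35 937] [0.4775 0.3534 0.072 ]
[157.8471 285.8318] [ 100  272   95   22 1171] [0.3782 0.5065 0.072 ]
[209.8423 344.6107] [204 325  16  33 298] [0.2857 0.4618 0.072 ]
[0.4771 0.3521 0.072 ] tip cam (array([0.538 , 0.2835, 0.3842]), array([-0.2375,  0.0323, -0.9709])) bottle [0.3672 0.1883 0.11  ]
```

Request:
{"api": "apply_moves", "payload": {
  "moves": [
    [[0.0105,0.061,0],0,1],
    [[0.0105,0.061,0],0,1],
    [[0.0105,0.061,-0.04],0,1],
    [[0.0105,0.061,-0.08],0,1],
    [[0.0105,0.061,-0.11],0,1],
    [[0.0105,0.061,-0.125],0,1],
    [[0.0105,0.061,-0.132],0,1],
    [[0.0105,0.061,-0.137],0,1],
    [[0.0105,0.061,-0.14],0,1],
    [[0.0105,0.061,-0.142],0,1],
    [[0.0105,0.061,-0.142],0,1],
    [[0.0105,0.061,-0.142],0,1]
  ]
}}

```text
t: 3.4
eef_pos: [0.4777, 0.3537, 0.0644]
orientation: [0.998, -0.062, 0.001, -0.001]
force: [0.8, 0.7, 0.3]
opening: 0.0003
grasp_force: 0.0
```

Request:
{"api": "apply_moves", "payload": {
  "moves": [
    [[0,0,-0.002],0,1],
    [[0,0,-0.004],0,1],
    [[0,0,-0.004],0,1],
    [[0,0,-0.004],0,1]
  ]
}}

```text
t: 3.73
eef_pos: [0.4781, 0.354, 0.0635]
orientation: [0.998, -0.062, 0.002, -0.0]
force: [-15.9, -17.5, 63.0]
opening: 0.0007
grasp_force: 31.5
```

Request:
{"api": "apply_moves", "payload": {
  "moves": [
    [[0,0,0.04],0,1],
    [[0,0,0.08],0,1],
    [[0,0,0.12],0,1],
    [[0,0,0.16],0,1],
    [[0,0,0.2],0,1],
    [[0,0,0.24],0,1],
    [[0.01,-0.03,0.265],0,1],
    [[0.02,-0.06,0.285],0,1],
    [[0.02,-0.1,0.29],0,1],
    [[0.03,-0.14,0.29],0,1],
    [[0.03,-0.18,0.29],0,1],
    [[0.04,-0.22,0.29],0,1]
  ]
}}

```text
t: 4.73
eef_pos: [0.5163, 0.1322, 0.3504]
orientation: [0.998, -0.061, 0.001, -0.0]
force: [1.0, 0.8, 0.2]
opening: 0.0005
grasp_force: 0.0
```

Request:
{"api": "apply_moves", "payload": {
  "moves": [
    [[0.01,-0.04,0],0,1],
    [[0.01,-0.08,0],0,1],
    [[0.01,-0.09,0],0,1],
    [[0.01,-0.09,0],0,1],
    [[0.01,-0.09,0],0,1],
    [[0.01,-0.09,0],0,1]
  ]
}}

```text
t: 5.23
eef_pos: [0.527, 0.0448, 0.3498]
orientation: [0.998, -0.061, 0.0, -0.0]
force: [-0.3, 0.9, 0.5]
opening: 0.0004
grasp_force: 0.0
```

```bash
python3 - <<'E'
from m import *
np.set_printoptions(precision=4,suppress=True)
print(env.get_state()['eef_pos'],env.get_state()['force'],env.get_state()['orientation'])
W=save('wrist','w2.png');save('scene','s2.png')
T=save('top','t2.png')
for c,s,m in blobs(T,(55,120,60),(85,255,255),60): print(c,s)
E
```

```text
[0.527  0.0448 0.3498] [-0.2599  0.8939  0.4678] [ 0.9982 -0.0608  0.0003 -0.0002]
[165.8343 103.8286] [159  97  15  15 175]
[182.6747 168.7229] [176 162  15  14 166]
[ 94.0231 237.0079] [  64  215   76   85 1643]
[179.0265 227.4603] [172 220  16  16 189]
[117.242  304.7007] [  70  240   77   90 1851]
[190.6853 285.533 ] [183 278  17  16 197]
```

View pics/w2.png

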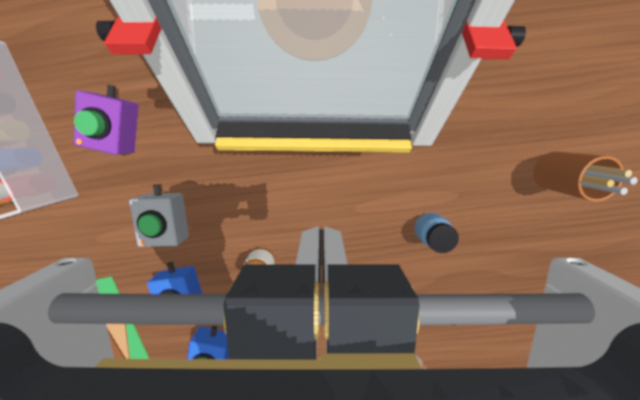

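The wrist view shows the lip's lower outer edge from (216,150) to (411,151). The lower edges of the marks are at about (108–157,51) on the left and (471–514,57) on the right. The green button looks lowered in its collar at (151,224).

```bash
cat > fit.py <<'E'
from m import *
from scipy.optimize import least_squares
np.set_printoptions(precision=4,suppress=True)
def ends(im,lo,hi,roi):
    x0,x1,y0,y1=roi;m=cv2.inRange(cv2.cvtColor(im,cv2.COLOR_RGB2HSV),lo,hi)[y0:y1,x0:x1]
    n,l,st,_=cv2.connectedComponentsWithStats(m);m=l==1+np.argmax(st[1:,4])
    cols=np.nonzero(m.any(0))[0];low=np.array([np.nonzero(m[:,c])[0].max() for c in cols])
    a=slice(int(len(cols)*.15),int(len(cols)*.8));p=np.polyfit(cols[a],low[a],1)
    # columns whose lowest pixel lies on the edge line
    ok=cols[np.abs(np.polyval(p,cols)-low)<1.6]
    return [(x0+c,y0+np.polyval(p,c)+.5) for c in (ok[0]-.5,ok[-1]+.5)]
RED=((0,150,90),(8,255,255));YEL=((22,120,110),(35,255,255))
def booth(p,y,s):
    c,n=np.cos(p[2]),np.sin(p[2]);g=np.radians(40)
    x=-.006+s*np.sin(g)-.038*np.cos(g);z=.09+s*np.cos(g)+.038*np.sin(g)
    return np.array([p[0]+c*x-n*y,p[1]+n*x+c*y,z])
E
python3 - <<'E'
from fit import *
obs=[]
W=cv2.imread('pics/w2.png')[:,:,::-1].copy();T=cv2.imread('pics/t0.png')[:,:,::-1].copy()
for n,im,rl,rm,rr in(('wrist',W,(190,440,125,165),(95,175,5,65),(455,520,10,70)),('top',T,(230,360,100,140),(210,236,40,68),(360,382,55,82))):
    for roi,col,ys,k in((rl,YEL,(.135,-.135),3),(rm,RED,(.178,.122),4),(rr,RED,(-.122,-.178),4)):
        e=ends(im,*col,roi);print(n,np.round(e,1).tolist())
        for q,y in zip(e,ys): obs.append((n,y,k,*ray(n,q)))
def res(p):
    r=[]
    for n,y,k,o,d in obs:
        X=booth(p,y,p[k]);d=d/np.linalg.norm(d);v=X-o
        r+=list((v-d*(d@v))*(1 if n=='wrist' else .5))
    return r
for l in ('linear','soft_l1'):
    f=least_squares(res,[.6,.04,-.13,.0,.15],loss=l,f_scale=.003);print(f.x)
    print((np.linalg.norm(np.array(res(f.x)).reshape(-1,3),axis=1)*1000).round(1))
    print('lip',booth(f.x,0,f.x[3]),'target',booth(f.x,0,f.x[4]))
E
```

```text
wrist [[216.5, 149.3], [409.5, 151.3]]
wrist [[110.5, 55.0], [150.5, 53.4]]
wrist [[469.5, 56.7], [508.5, 60.6]]
top [[240.5, 117.7], [347.5, 129.3]]
top [[213.5, 60.5], [230.5, 60.5]]
top [[362.5, 74.6], [379.5, 77.3]]
[ 0.5723  0.0502 -0.1332  0.0494  0.1944]
[ 9.   9.9  4.6 13.5 13.2  6.   2.6  2.4  3.2 10.5 12.4  3.8]
lip [0.569  0.0506 0.1523] target [0.6613 0.0383 0.2633]
[ 0.5798  0.05   -0.137   0.0391  0.1844]
[ 6.5  6.8  1.1 16.8 17.   1.5  2.   1.3  3.2 11.2 12.8  3.9]
lip [0.5699 0.0514 0.1444] target [0.6624 0.0387 0.2557]
```

```bash
cat > run.py <<'E'
from fit import *
def solve(obs,prior=None):
    def res(p):
        r=[]
        for n,y,k,w,o,d in obs:
            yy=y if k==3 else np.sign(y)*p[5 if abs(y)>.15 else 6]
            X=booth(p,yy,p[k]);d=d/np.linalg.norm(d);v=X-o
            r+=list((v-d*(d@v))*w)
        return r
    f=least_squares(res,[.6,.04,-.13,.0,.15,.178,.135],loss='soft_l1',f_scale=.003)
    return f.x,(np.linalg.norm(np.array(res(f.x)).reshape(-1,3),axis=1)*1000).round(1)
E
python3 - <<'E'
from run import *
W=cv2.imread('pics/w2.png')[:,:,::-1].copy();T=cv2.imread('pics/t0.png')[:,:,::-1].copy()
obs=[]
for n,im,rl,rm,rr in(('wrist',W,(190,440,125,165),(95,175,5,65),(455,520,10,70)),('top',T,(230,360,100,140),(210,236,40,68),(360,382,55,82))):
    for roi,col,ys,k in((rl,YEL,(.135,-.135),3),(rm,RED,(.178,.122),4),(rr,RED,(-.122,-.178),4)):
        for q,y in zip(ends(im,*col,roi),ys): obs.append((n,y,k,1 if n=='wrist' else .7,*ray(n,q)))
for o in(obs,obs[:6],obs[6:]):
    x,r=solve(o);print(x,r);print('lip',booth(x,0,x[3]),'target',booth(x,0,x[4]))
def up(im,r):x0,x1,y0,y1=r;return cv2.resize(im[y0:y1,x0:x1],(400,300),interpolation=cv2.INTER_NEAREST)
cv2.imwrite('pics/c2.png',np.vstack([np.hstack([up(W,(95,175,5,65)),up(W,(450,530,5,65))]),np.hstack([up(T,(205,245,40,70)),up(T,(355,395,55,85))])])[:,:,::-1])
E
```

```text
[ 0.5969  0.0481 -0.1331  0.0159  0.1641  0.1874  0.149 ] [0.1 0.2 0.9 0.3 0.9 1.8 0.8 0.5 0.7 1.7 1.3 0.8]
lip [0.5723 0.0514 0.1266] target [0.6667 0.0387 0.2402]
[ 0.597   0.0482 -0.133   0.016   0.1637  0.1871  0.149 ] [0.2 0.2 0.6 0.7 1.2 1.4]
lip [0.5724 0.0515 0.1267] target [0.6664 0.0389 0.2398]
[ 0.591   0.0482 -0.1339  0.0226  0.171   0.1868  0.1483] [0.4 0.4 1.4 1.1 0.7 0.4]
lip [0.5706 0.0509 0.1317] target [0.6652 0.0382 0.2454]
```

View pics/c2.png

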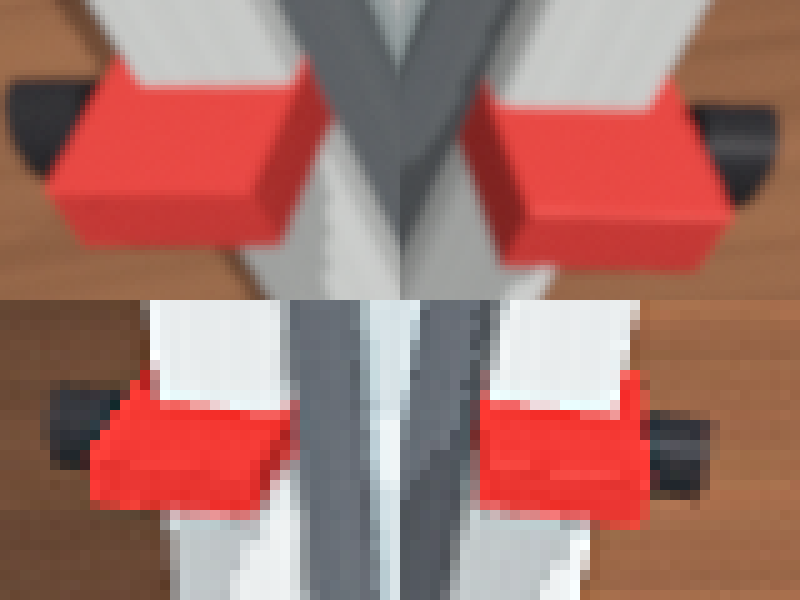

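The crop shows each mark's lower edge clearly. Each plate is 38 mm wide in y, with its inner end about 150 mm from the middle, which agrees with the fit. The sash still has to travel about 148 mm. Next I'll go down in front of the lip.

Request:
{"api": "apply_moves", "payload": {
  "moves": [
    [[0,0.005,-0.04],-0.01,1],
    [[0,0.01,-0.08],-0.01,1],
    [[0,0.01,-0.12],-0.01,1],
    [[0.005,0.01,-0.16],-0.01,1],
    [[0.008,0.01,-0.2],-0.01,1],
    [[0.008,0.01,-0.232],-0.01,1],
    [[0.008,0.01,-0.232],-0.01,1],
    [[0.018,0.009,-0.232],-0.01,1],
    [[0.025,0.008,-0.232],-0.01,1],
    [[0.025,0.008,-0.232],-0.01,1],
    [[0.025,0.008,-0.232],-0.01,1]
  ]
}}

```text
t: 6.3
eef_pos: [0.5535, 0.0516, 0.1192]
orientation: [0.998, -0.067, 0.001, -0.0]
force: [0.3, -0.2, -0.2]
opening: 0.0004
grasp_force: 0.0
```

```bash
python3 - <<'E'
from run import *
s=env.get_state();print(s['eef_pos'],s['force'])
S=save('scene','s3.png');T=save('top','t3.png');W=save('wrist','w3.png')
cv2.imwrite('pics/c3.png',np.hstack([cv2.resize(T[60:160,200:400],(400,200)),W[:200,120:520]])[:,:,::-1])
E
```

```text
[0.5535 0.0516 0.1192] [ 0.26   -0.1734 -0.2319]
```

View pics/w3.png

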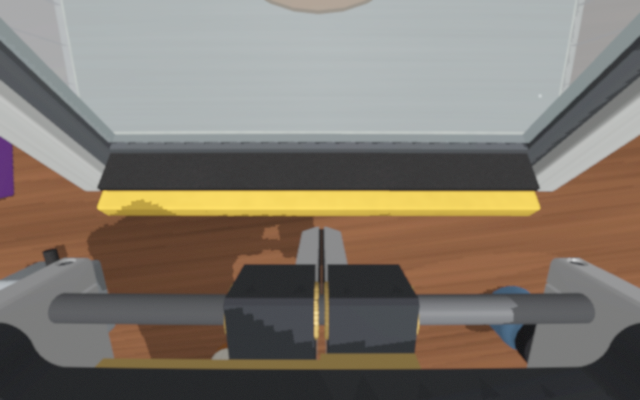

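The wrist view shows the fingertip (322,230) just in front of the lip's lower edge (row 214) and nearly centred on it. Next I'll make contact.

Request:
{"api": "apply_moves", "payload": {
  "moves": [
    [[0.005,-0.001,0],0,1],
    [[0.008,-0.001,0],0,1],
    [[0.011,-0.001,0],0,1],
    [[0.011,-0.001,0],0,1]
  ]
}}

```text
t: 6.78
eef_pos: [0.5624, 0.0504, 0.1172]
orientation: [0.998, -0.067, -0.001, 0.0]
force: [-7.2, 0.0, 5.3]
opening: 0.0003
grasp_force: 3.6
```

Request:
{"api": "apply_moves", "payload": {
  "moves": [
    [[0.003,0,0.004],0,1],
    [[0.006,-0.001,0.008],0,1],
    [[0.01,-0.001,0.012],0,1],
    [[0.013,-0.002,0.015],0,1],
    [[0.016,-0.002,0.019],0,1],
    [[0.019,-0.003,0.023],0,1],
    [[0.022,-0.003,0.027],0,1],
    [[0.026,-0.003,0.031],0,1],
    [[0.026,-0.003,0.031],0,1]
  ]
}}

```text
t: 7.53
eef_pos: [0.5894, 0.0472, 0.1492]
orientation: [0.998, -0.067, -0.0, 0.0]
force: [-6.2, -0.2, 4.8]
opening: -0.0002
grasp_force: 3.1
```

```bash
python3 - <<'E'
from run import *
s=env.get_state();print(s['eef_pos'],s['force'])
W=save('wrist','w4.png');W3=cv2.imread('pics/w3.png')[:,:,::-1].copy()
for w in (W3,W):
    for c,st,m in blobs(w,*YEL,800): print(c,st)
E
```

```text
[0.5894 0.0472 0.1492] [-6.1912 -0.1643  4.8167]
[316.7447 202.3143] [   97   190   443    26 10777]
[319.1493 218.3264] [   99   206   441    25 10429]
```

View pics/w4.png

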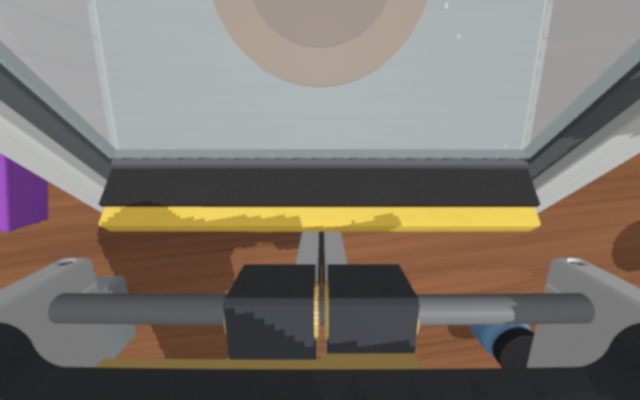

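The lip now rides on the fingertips: its lower edge is at row 231, touching the finger, and the lip looks the same width as before. I'll keep going for another 75 mm along the slope.

Request:
{"api": "apply_moves", "payload": {
  "moves": [
    [[0.005,-0.001,0.006],0,1],
    [[0.01,-0.001,0.012],0,1],
    [[0.015,-0.002,0.018],0,1],
    [[0.02,-0.003,0.024],0,1],
    [[0.025,-0.003,0.03],0,1],
    [[0.03,-0.004,0.036],0,1],
    [[0.034,-0.005,0.041],0,1],
    [[0.038,-0.005,0.046],0,1],
    [[0.042,-0.006,0.05],0,1],
    [[0.045,-0.006,0.054],0,1],
    [[0.048,-0.006,0.057],0,1],
    [[0.048,-0.006,0.057],0,1]
  ]
}}

```text
t: 8.58
eef_pos: [0.6374, 0.0411, 0.2062]
orientation: [0.998, -0.067, -0.0, 0.0]
force: [-7.9, -0.9, 4.6]
opening: 0.0005
grasp_force: 3.4
```

```bash
python3 - <<'E'
from run import *
s=env.get_state();print(s['eef_pos'],s['force'])
W=save('wrist','w5.png');T=save('top','t5.png');S=save('scene','s5.png')
for c,st,m in blobs(W,*YEL,800): print(c,st)
for c,st,m in blobs(W,*RED,200): print(c,st)
x=np.array([.5955,.0482,-.1333])
for k,X in enumerate((booth(x,.0,.165),)): print('target',X)
cv2.imwrite('pics/c5.png',np.vstack([W[60:400],cv2.resize(T[30:110,200:390],(640,260))])[:,:,::-1])
E
```

```text
[0.6374 0.0411 0.2062] [-7.93   -0.9213  4.5653]
[319.827  218.4892] [   99   206   443    26 10466]
[ 29.3212 178.7158] [   0  143   69   69 3350]
[609.6819 179.8094] [ 571  143   69   70 3474]
target [0.6658 0.0388 0.2408]
```

View pics/c5.png

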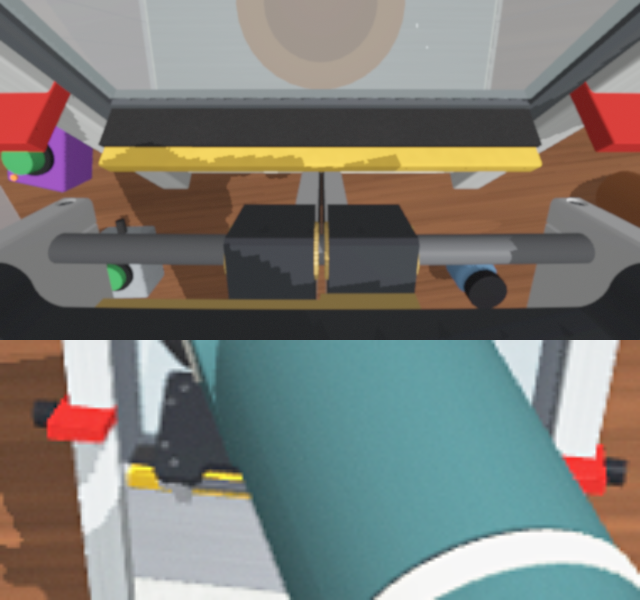

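The view shows the lip's lower edge at row ~231 and the bottoms of the red marks at row ~211 in the full wrist picture, so some travel remains. I'll measure it by casting rays onto the plane of the outer edges.

```bash
cat > gap.py <<'E'
from run import *
import sys
def sval(q,p=(.5955,.0482,-.1333)):
    o,d=ray('wrist',q);A=booth(p,0,0);y=booth(p,1,0)-A;u=booth(p,0,1)-A
    a=np.linalg.solve(np.c_[y,u,-d],o-A);return a[:2]
def gap(f):
    W=cv2.imread(f)[:,:,::-1].copy();h=cv2.cvtColor(W,cv2.COLOR_RGB2HSV)
    for col,cs in((RED,(5,15,25,35,605,615,625,635)),(YEL,(120,180,260,380,460,520))):
        m=cv2.inRange(h,*col);m[300:]=0
        v=[(c,np.nonzero(m[:,c])[0].max()+.5) for c in cs if m[:,c].any()]
        print([r for _,r in v]);print(np.array([sval(q) for q in v]).T)
gap(sys.argv[1])
E
python3 gap.py pics/w5.png
```

```text
[np.float64(210.5), np.float64(210.5), np.float64(210.5), np.float64(210.5), np.float64(212.5), np.float64(212.5), np.float64(212.5), np.float64(212.5)]
[[ 0.1663  0.1608  0.1553  0.1498 -0.1523 -0.1579 -0.1635 -0.1692]
 [ 0.1691  0.1691  0.1692  0.1692  0.1662  0.1662  0.1662  0.1662]]
[np.float64(230.5), np.float64(230.5), np.float64(230.5), np.float64(230.5), np.float64(230.5), np.float64(230.5)]
[[ 0.1237  0.0862  0.0369 -0.0364 -0.0858 -0.1234]
 [ 0.1389  0.1391  0.1392  0.1391  0.1389  0.1386]]
```

Request:
{"api": "apply_moves", "payload": {
  "moves": [
    [[0.004,0,0.005],0,1],
    [[0.008,-0.001,0.01],0,1],
    [[0.012,-0.002,0.014],0,1],
    [[0.015,-0.002,0.018],0,1],
    [[0.015,-0.002,0.018],0,1]
  ]
}}

```text
t: 9.15
eef_pos: [0.6529, 0.0394, 0.2245]
orientation: [0.998, -0.067, 0.0, -0.0]
force: [-4.5, 0.7, 3.0]
opening: 0.0009
grasp_force: 2.3
```

```bash
python3 - <<'E'
from m import *
s=env.get_state();print(s['eef_pos'],s['force']);save('wrist','w6.png')
E
python3 gap.py pics/w6.png
```

```text
[0.65285108 0.03937641 0.22448607] [-4.54859872  0.72472796  2.95175487]
[np.float64(222.5), np.float64(226.5), np.float64(226.5), np.float64(226.5), np.float64(228.5), np.float64(228.5), np.float64(226.5), np.float64(223.5)]
[[ 0.1838  0.1842  0.1779  0.1716 -0.1742 -0.1806 -0.1837 -0.185 ]
 [ 0.1764  0.1699  0.17    0.17    0.1662  0.1661  0.1695  0.1744]]
[np.float64(230.5), np.float64(230.5), np.float64(229.5), np.float64(229.5), np.float64(231.5), np.float64(230.5)]
[[ 0.1236  0.0862  0.0367 -0.0358 -0.0862 -0.1229]
 [ 0.1634  0.1636  0.1655  0.1654  0.1617  0.1632]]
```

Request:
{"api": "apply_moves", "payload": {
  "moves": [
    [[0.002,0,0.002],0,1],
    [[0.003,0,0.0035],0,1],
    [[0.003,0,0.0035],0,1],
    [[0.003,0,0.0035],0,1]
  ]
}}

```text
t: 9.53
eef_pos: [0.6554, 0.0393, 0.2271]
orientation: [0.998, -0.067, 0.0, -0.0]
force: [-2.3, -1.1, 1.6]
opening: 0.0006
grasp_force: 1.5
```

```bash
python3 - <<'E'
from m import *
s=env.get_state();print(s['eef_pos'],s['force']);W=save('wrist','w7.png')
cv2.imwrite('pics/c7.png',np.vstack([cv2.resize(W[180:250,a:b],(800,280),interpolation=cv2.INTER_CUBIC) for a,b in((0,200),(440,640))])[:,:,::-1])
E
python3 gap.py pics/w7.png
```

```text
[0.65539351 0.03931404 0.22712691] [-2.3222541  -1.0946723   1.58400814]
[np.float64(226.5), np.float64(228.5), np.float64(228.5), np.float64(230.5), np.float64(230.5), np.float64(227.5)]
[[ 0.184   0.1809  0.1745 -0.1768 -0.1833 -0.1847]
 [ 0.1742  0.1708  0.1708  0.1669  0.1668  0.1721]]
[np.float64(230.5), np.float64(230.5), np.float64(229.5), np.float64(229.5), np.float64(230.5), np.float64(230.5)]
[[ 0.1235  0.0862  0.0369 -0.0354 -0.0849 -0.1223]
 [ 0.1677  0.1679  0.1698  0.1697  0.1677  0.1674]]
```

View pics/c7.png

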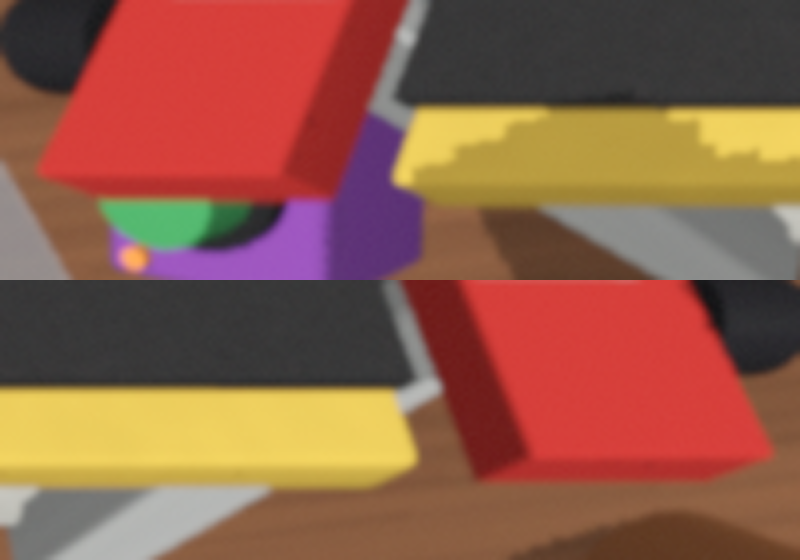

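The crop shows the lip's lower edge about 1.5–2 px below the bottoms of the marks on both sides: left 231.3 against 229.5, right 232.0 against 230.5. I'll convert those hand-read points.

```bash
python3 - <<'E'
import sys;sys.argv=['','pics/w7.png']
from gap import *
for q in((110,231.2),(150,231.2),(30,229.4),(75,229.4),(530,232),(480,232),(565,230.4),(610,230.4)): print(q,sval(q))
E
```

```text
[np.float64(226.5), np.float64(228.5), np.float64(228.5), np.float64(230.5), np.float64(230.5), np.float64(227.5)]
[[ 0.184   0.1809  0.1745 -0.1768 -0.1833 -0.1847]
 [ 0.1742  0.1708  0.1708  0.1669  0.1668  0.1721]]
[np.float64(230.5), np.float64(230.5), np.float64(229.5), np.float64(229.5), np.float64(230.5), np.float64(230.5)]
[[ 0.1235  0.0862  0.0369 -0.0354 -0.0849 -0.1223]
 [ 0.1677  0.1679  0.1698  0.1697  0.1677  0.1674]]
(110, 231.2) [0.1307 0.1664]
(150, 231.2) [0.1055 0.1665]
(30, 229.4) [0.1792 0.1692]
(75, 229.4) [0.1505 0.1695]
(530, 232) [-0.1304  0.1646]
(480, 232) [-0.0986  0.1649]
(565, 230.4) [-0.1507  0.1674]
(610, 230.4) [-0.1799  0.167 ]
```

Request:
{"api": "apply_moves", "payload": {
  "moves": [
    [[0.001,0,0.001],0,1],
    [[0.002,0,0.002],0,1],
    [[0.002,0,0.002],0,1],
    [[0.002,0,0.002],0,1]
  ]
}}

```text
t: 9.92
eef_pos: [0.6571, 0.0392, 0.229]
orientation: [0.998, -0.067, -0.0, 0.0]
force: [-5.1, -1.8, 3.2]
opening: 0.0008
grasp_force: 2.4
```

```bash
python3 - <<'E'
from m import *
s=env.get_state();print(s['eef_pos'],s['force'])
h=[]
for k in (7,8):
    W=save('wrist','w8.png') if k==8 else cv2.imread('pics/w7.png')[:,:,::-1].copy()
    # subpixel bottom edge: largest drop of R-channel saturation near rows 222..240
    sat=(W[:,:,0].astype(float)-W[:,:,2])   # R-B, high on red/yellow
    for a,b in((35,70),(115,150),(490,525),(570,605)):
        p=sat[222:240,a:b].mean(1);g=-np.diff(p);i=int(g.argmax());w=slice(max(i-1,0),i+2)
        print(k,(a,b),round(222.5+float((g[w]*np.arange(18)[w]).sum()/g[w].sum()),2))
E
```

```text
[0.65709875 0.03924799 0.22900997] [-5.10043562 -1.7878063   3.2295992 ]
7 (35, 70) 230.36
7 (115, 150) 230.69
7 (490, 525) 231.27
7 (570, 605) 230.31
8 (35, 70) 231.51
8 (115, 150) 231.31
8 (490, 525) 231.4
8 (570, 605) 231.54
```

The edges now agree: lip at row 231.35, marks at 231.5. I'll back off straight out and then retreat.

Request:
{"api": "apply_moves", "payload": {
  "moves": [
    [[-0.01,0.001,-0.002],0,1],
    [[-0.025,0.003,-0.002],0,1],
    [[-0.05,0.006,-0.002],0,1],
    [[-0.085,0.01,0],0,1],
    [[-0.11,0.01,0.03],0,1],
    [[-0.11,0.01,0.07],0,1],
    [[-0.11,0.01,0.11],0,1],
    [[-0.11,0.01,0.12],0,1],
    [[-0.11,0.01,0.12],0,1],
    [[-0.11,0.01,0.12],0,1]
  ]
}}

```text
t: 10.8
eef_pos: [0.5476, 0.0495, 0.3492]
orientation: [0.998, -0.067, 0.001, -0.0]
force: [0.2, -0.8, -0.7]
opening: 0.0005
grasp_force: 0.0
```

```bash
python3 - <<'E'
from m import *
s=env.get_state();print(s['eef_pos'],s['force'])
W=save('wrist','w9.png');T=save('top','t9.png')
cv2.imwrite('pics/c9.png',np.vstack([cv2.resize(W[0:130,50:570],(800,200)),cv2.resize(T[20:220,160:480],(640,400))[:,:].repeat(1,0) if 0 else cv2.copyMakeBorder(cv2.resize(T[20:220,160:480],(640,400)),0,0,80,80,0)])[:,:,::-1])
sat=W[:,:,0].astype(float)-W[:,:,2]
E
```

```text
[0.54759169 0.04951306 0.34920256] [ 0.24898167 -0.77981935 -0.70894229]
```

View pics/c9.png

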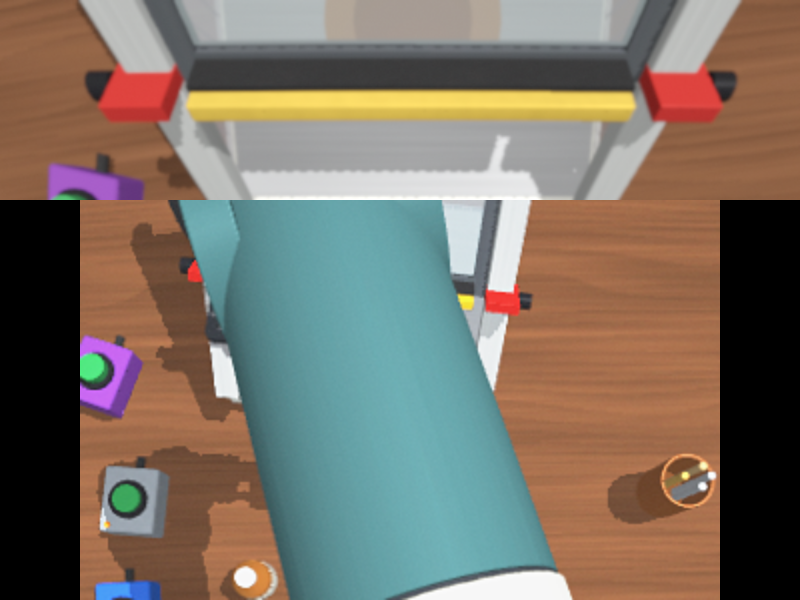

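The lip now stands level with both red marks: all the lower edges are at about row 120 of the crop. The button is down, the bystanders haven't moved, and the robot is clear of everything, so I'm handing in.

```bash
python3 -c "
from station import env
print(env.sign_off())"
```

```text
the job is handed in; nothing more can be done
None
```

I pressed the green fan button fully down, then pushed the window up from below until the lip was level with the red marks (within about 0.5 mm by my camera measurement), and handed the job in with the robot touching nothing; the sign-off returned no verdict.

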